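# Start the transport-lock bolt in its boss

### The arm

A 6-joint arm with a two-finger parallel gripper is mounted at the origin on the work surface. World frame = base frame: x ahead of the robot, y to its left, z up, the work surface at z = 0. Lengths are in m, angles in degrees, forces in N, time in s.
With the tool pointing down it reaches from about 0.325 to 0.775 m from the base axis. Payload 5.5 kg.
Tool frame: the origin (TCP) lies at the centre of the arm's flange, where the gripper is bolted on; the fingertips stand 182 mm ahead of it and the grasp point (between the pads) lies 163 mm ahead of it; z points along the fingers, y is the line along which they close (so a half turn about z gives the same grasp; the last joint's range is limited). The gripper opens to 88 mm and grips with 3 to 60 N. Pads are 20 mm wide; open, the fingers measure 115 mm over their backs; the gripper's body (75 mm by 178 mm) begins 61 mm behind the grasp point.
Start: joints at [-73.894, 5.22, 70.514, -0, 104.267, -3.249], TCP at [0.199, -0.566, 0.405] pointing down, gripper open.
Joint ranges: [-164.24, 164.24], [-49.07, 125.15], [9.68, 141.18], [-86.29, 266.29], [3.28, 154.24], [-151.56, 151.56]. Speed limits (degrees/s): [147.25, 147.25, 172.46, 180, 180, 180].

### API

Orientations are given as [roll, pitch, yaw] about the fixed x, y, z axes, in that order (R = Rz(yaw) Ry(pitch) Rx(roll)).
In Python, from station import r gives the robot as it stands. The module is installed in compiled form; this text tells all that it offers. Calls block until the motion is done:
- r.reach(position, orientation): joint-space move of the TCP to a pose.
- r.servo_line(position, rotation=None, speed=0.15): straight line of the TCP; rotation=None keeps the orientation; speed is the mean speed in m/s.
- r.move_joints(angles): joint-space move.
- r.let_go() and r.grab(squeeze=None): open the fingers fully, or close them until they stop; squeeze is the grip in N (None keeps the last).
- r.wait(seconds).
- r.inverse_kinematics(position, orientation): joint angles nearest the present ones, or None.
- r.sense(): the state.
- r.snapshot(name): name is "scene" or "side" or "wrist"; returns a dict with "frame" (480x640x3 uint8, red, green, blue), "fx", "fy", "cx", "cy" (pixels), "R" (3x3) and "t" (3): a world point X has camera coordinates R X + t. Camera axes: x right, y down, z forward; pixel columns grow to the right and rows downward; lengths in m; the calibration is good to about 2 mm. A picture is of the moment at which its call begins. There is no depth.
A pose or a line that the arm cannot do raises r.IKError and nothing moves.
- r.hand_in(): hands the job in; it is judged then, once.
The state is a dict: "clock": time; "joints": joint angles; "joint_vel": joint speeds; "joint_torque": joint torques, N m; "tcp_pos": TCP position; "orientation": TCP orientation; "contact_force": force on the tool from outside, world axes, zero at the start; "torque": the same for the moment, N m; "opening": finger opening in m; "gripper_force": force on a finger pad.
Only numpy, scipy, OpenCV 4.12 (cv2) and the standard library are available. Lean on these libraries where they do the work, as an engineer would, in place of code of your own. Each camera call takes 0.05 s, during which the arm holds its last target. There are 200 camera calls.

### The job

Tip the loose lid up by its tongue, lift it off the round instrument canister and lay it spigot-side down on the middle of the cork mat, letting go of it. Then start the lock bolt inside: without turning it forward (clockwise from above) first, turn it backward until you feel it drop into the thread, then forward one full turn. Finish while still holding the bolt's head in the gripper, and leave the other things on the bench where they are.

Things in the scene. Friction and masses are not known exactly. Their poses are not given: they have to be found in the camera images.
- station: Fixed instrument base: black steel plate 190 x 190 x 12 mm, a screw at each corner (32 mm high), and on it a round open aluminium canister, outside diameter 148 mm, wall 4 mm, rim 76 mm and inner floor 16 mm above the bench. Origin: centre of the plate's underside, on the canister's axis, at bench level; z up.
- rim (a point): Centre of the canister's mouth at rim height (76 mm above the bench), on the axis of canister and bolt. The lid rests loosely on this rim; to tip it, raise its tongue so that it pivots on the far part of the rim, 74 mm from this point.
- lid: Loose white lid, about 120 g: disc 160 mm across, 6 mm thick; under it a spigot ring (124 mm across, 10 mm deep) hangs in the rim with 8 mm play; one tongue at the edge, a block 14 mm wide, 20 mm high, 77 to 111 mm from the centre along the lid's +x, its underside level with the disc's. Origin: centre of the disc's underside; x to the tongue, z up. On the mat the origin is 10 mm above the cork.
- mat: Fixed cork mat 200 x 200 x 4 mm, on which the lid is to be laid. Origin: centre of its underside, at bench level, z up.
- bolt: Round knurled steel bolt head, 32 mm across, 24 mm tall, upright on the canister's axis over a brass boss 31 mm across, top 36 mm above the bench. Origin: centre of the head's underside (48 mm above the bench at the start); z up, x along the dark mark on top. Captive: it only turns about and slides along the vertical. 140 g; falls by its weight if let go, does not turn by itself.
- bolt_grip (a point): Centre of the bolt head, on its axis, half way up (60 mm above the bench at the start).
- bolt_turn (a joint): Bolt angle, rad, growing forward (clockwise from above); zero is arbitrary. At first the bolt's end stands on the boss's flat face, where turning forward only jams it. Some 0.5 to 1.7 rad backward it falls 6 mm into the thread's start; a stop lies about 0.3 rad beyond. From there forward turning lowers it 6 mm a turn; the thread ends 1.3 turns in.
- bolt_down (a joint): How far the bolt has sunk, m: 0 while its end stands on the boss's face, about 0.006 once dropped into the thread, about 0.012 one turn further. A gripper that holds the head must press down lightly (about 5 N) or let go for it to drop; when it drops, that push vanishes.
- spray_can: Bystander, to be left alone: yellow spray can with red cap, 58 mm across, 190 mm tall, standing.
- spool: Bystander, to be left alone: blue wire spool, 90 mm across, 55 mm tall, standing on a flange.
- dish: Bystander, to be left alone: small glass dish, 90 mm across, 30 mm tall.
- screwdriver: Bystander, to be left alone: screwdriver lying on the bench.
- mallet: Bystander, to be left alone: small wooden mallet lying on the bench, head 90 mm long, 44 mm thick.
- weight: Bystander, to be left alone: small brass weight with a knob, 32 mm across, 40 mm tall.
Not all that is in view belongs to the job. What is meant by the lid is not blue, and is the smaller of those in its own colour.

How it is judged (in metres and radians):
On the way, in this order (a step that is already met when the one before it is completed fails the run):
1. the lid is tipped by at least 0.15 rad with its far edge still at the canister's rim (lid centre within 40 mm of the mouth's centre) (angle between lid's own z axis and vertical above 0.15 rad and distance between lid and rim below 0.04 m), for 0.05 s.
2. the lid lies flat on the cork mat, spigot down, let go and at rest (horizontal distance between lid and mat below 0.05 m and z of lid in the frame of mat below 0.022 m and angle between lid's own z axis and vertical below 0.1 rad and contact force between the fingers and lid below 0.1 N and linear speed of lid below 0.02 m/s), for 0.2 s.
3. the bolt, turned backward, has dropped at least 3.5 mm into the thread (value of joint bolt_down above 0.0035 m and value of joint bolt_turn below 0.5 rad), for 0.1 s.
4. the bolt has gone forward about one turn (within 60 degrees of it) and sunk at least 9.5 mm (value of joint bolt_down above 0.0095 m and value of joint bolt_turn between 5.2 and 7.3 rad), for 0.1 s.
At the end, for the whole second after the job is handed in: The lid lies flat and still on the mat, released, its centre within 50 mm of the mat's centre; the bolt has been turned forward one turn from the drop, within about 60 degrees, is sunk at least 9.5 mm, is not turning, and the fingers hold its head (more than 2 N) (all of step 2 and all of step 4 and contact force between the fingers and bolt above 2 N and velocity of joint bolt_turn between -0.1 and 0.1 rad/s); the arm keeps its last pose, push and grip.
It fails at once if the bolt is forced forward, jammed on the boss's face, before it has dropped in (value of joint bolt_turn above 2.2 rad and value of joint bolt_down below 0.003 m).
It fails at once if one of the bystanders is moved by more than 30 mm (distance of any of spray_can, spool, dish, screwdriver, mallet, weight from where it was at the start of the episode above 0.03 m).
It also fails if it takes over 72 s, if anything falls off the work surface, if the arm or the gripper's body presses on something with over 40 N, if the wrist force passes 120 N, or if a joint passes its speed limit or range.

## Working session

There is one attempt and no reset: what is moved stays moved. The work goes in short steps, each a Python script; the robot and the scene stay as the last script left them, time stands still between calls to the robot, and variables do not carry over. Pictures are saved under pics/ and viewed, at most 10 in all, crops included, and the job is handed in when it is done.

```bash
mkdir -p pics
python3 - <<'E'
from station import r
import cv2,numpy as np
for n in("scene","side"):
    s=r.snapshot(n); cv2.imwrite(f"pics/{n}0.png",s["frame"][:,:,::-1])
    print(n,s["fx"],s["cx"],s["cy"],np.round(s["R"],3).tolist(),np.round(s["t"],3))
print(r.sense())
E
```

```text
scene 453.3875577674882 326.8062298101118 240.05195061240443 [[0.111, 0.994, -0.023], [0.634, -0.089, -0.768], [-0.765, 0.071, -0.64]] [-0.049 -0.252  1.455]
side 562.0654209221559 309.83522089870803 249.1228085412664 [[-0.965, -0.263, 0.016], [-0.201, 0.693, -0.692], [0.171, -0.671, -0.722]] [0.468 0.144 1.392]
{'clock': 0.1, 'joints': array([-7.38937974e+01,  5.25740651e+00,  7.05733750e+01, -5.42941490e-04,
        1.04265360e+02, -3.24868620e+00]), 'joint_vel': array([ 0.08107767, -0.08314104, -0.15642634, -0.00107447, -0.13530847,
       -0.03361262]), 'joint_torque': array([ 2.71897392e-03, -4.47859919e+01, -4.07569599e+01,  7.01631652e-02,
        2.84999690e-02, -1.15484959e-04]), 'tcp_pos': array([ 0.19886253, -0.56614265,  0.40365001]), 'orientation': array([-1.79903983e+02, -4.92273321e-03,  1.93547513e+01]), 'contact_force': array([0.01637464, 0.13110627, 0.29037183]), 'torque': array([ 0.00896476, -0.03451344, -0.05532675]), 'gripper_force': 0.0, 'opening': 0.087587636280474}
```

View pics/scene0.png

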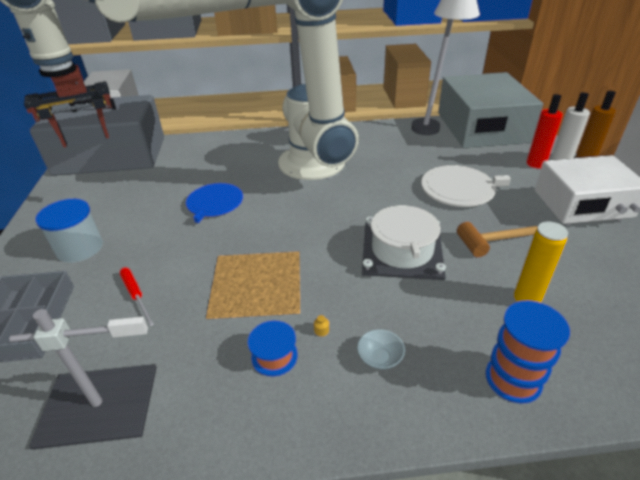

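View pics/side0.png

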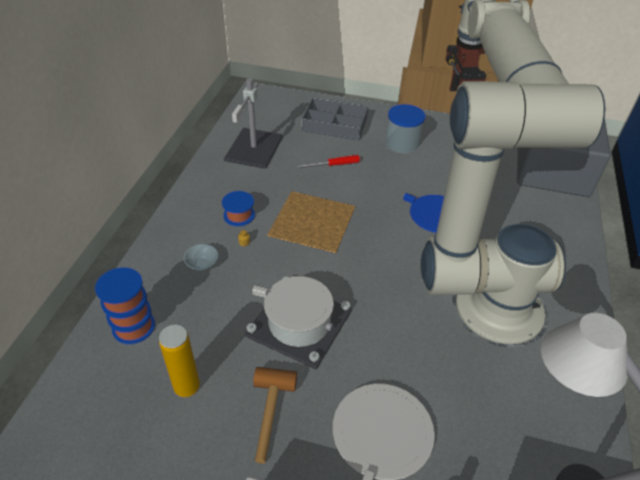

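The scene view (pixels) shows these lid candidates:
- white lid on the canister, scene (405,222), side (299,300)
- larger white lid on the bench, scene (458,186)
- blue lid on the bench, scene (215,200)
- blue jar top, scene (65,214)

I choose the white lid on the canister: it isn't blue and is the smaller of the two white ones. I'll check it in a close crop.

Run:
```python
import cv2,numpy as np
a=cv2.imread("pics/scene0.png")[190:290,345:465]; b=cv2.imread("pics/side0.png")[255:375,235:365]
a=cv2.resize(a,(400*120//100*1,400),interpolation=3)[:, :480]; b=cv2.resize(b,None,fx=400/120,fy=400/120,interpolation=3)
a=cv2.resize(a,(400,333)); a=cv2.copyMakeBorder(a,0,67,0,0,0)
b=cv2.resize(b,(400,369)); b=cv2.copyMakeBorder(b,0,31,0,0,0)
cv2.imwrite("pics/crop1.png",np.hstack([a,b]))
```

```text
(no output)
```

View pics/crop1.png

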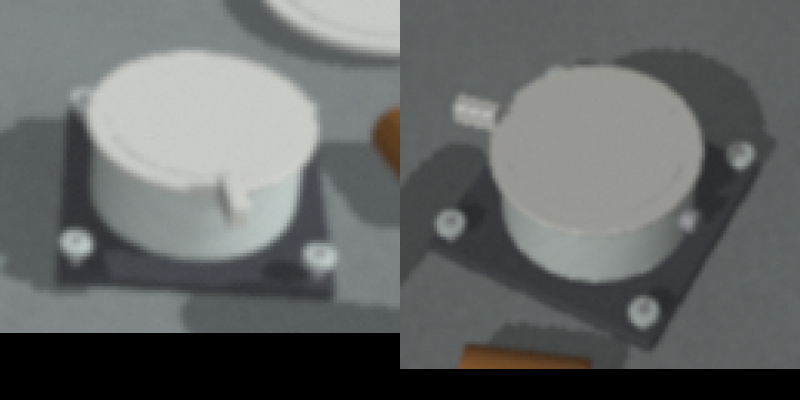

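The crop confirms it: the canister's lid is white, with its tongue at scene (415,248), side (260,291), and black plate screws around it. Next I compute positions.

```bash
cat > h.py <<'E'
import numpy as np,cv2
from station import r
def ray(s,p,z):
    R=np.array(s["R"]);C=-R.T@np.array(s["t"])
    d=R.T@np.array([(p[0]-s["cx"])/s["fx"],(p[1]-s["cy"])/s["fy"],1])
    return C+d*(z-C[2])/d[2]
def proj(s,X):
    c=np.array(s["R"])@np.array(X,float)+s["t"]
    return s["fx"]*c[0]/c[2]+s["cx"],s["fy"]*c[1]/c[2]+s["cy"]
def save(s,name): cv2.imwrite("pics/"+name,s["frame"][:,:,::-1])
E
python3 - <<'E'
from h import *
np.set_printoptions(precision=4,suppress=True)
S=r.snapshot("scene");D=r.snapshot("side")
a=lambda x,y:(345+x/3.333,190+y/3.333)
b=lambda x,y:(235+(x-400)/3.077,255+y/3.077)
for p in[(75,240),(320,255),(80,97)]:print("scr S",ray(S,a(*p),.032))
for p in[(450,222),(643,310),(740,153),(688,220)]:print("scr D",ray(D,b(*p),.032))
print("lid edges S",[ray(S,a(*p),.082)for p in[(87,123),(320,133),(195,50),(205,190)]])
print("lid D",[ray(D,b(*p),.082)for p in[(490,150),(703,150),(595,65),(595,237)]])
print("tongue",ray(S,a(228,178),.096),ray(S,a(237,205),.096),ray(D,b(457,105),.096),ray(D,b(495,115),.096))
print("mat",np.mean([ray(S,p,.004) for p in[(217,254),(301,252),(302,316),(207,318)]],0),np.mean([ray(D,p,.004) for p in[(295,194),(355,207),(337,250),(269,237)]],0))
E
```

```text
scr S [0.5272 0.0846 0.032 ]
scr S [0.5645 0.2454 0.032 ]
scr S [0.3679 0.1175 0.032 ]
scr D [0.5593 0.2463 0.032 ]
scr D [0.3997 0.2815 0.032 ]
scr D [0.364  0.1221 0.032 ]
scr D [0.3876 0.1954 0.032 ]
lid edges S [array([0.4628, 0.1031, 0.082 ]), array([0.4963, 0.2595, 0.082 ]), array([0.3879, 0.1984, 0.082 ]), array([0.5442, 0.1667, 0.082 ])]
lid D [array([0.5377, 0.2098, 0.082 ]), array([0.3855, 0.1661, 0.082 ]), array([0.4859, 0.1079, 0.082 ]), array([0.441 , 0.2637, 0.082 ])]
tongue [0.5503 0.1792 0.096 ] [0.5771 0.1781 0.096 ] [0.5709 0.1864 0.096 ] [0.5405 0.1877 0.096 ]
mat [ 0.5312 -0.1708  0.004 ] [ 0.5189 -0.1679  0.004 ]
```

Station axis is about (0.464, 0.183), the tongue points along about +x, and the mat is at about (0.525, -0.169). I'll refine all of this with the wrist camera.

Run:
```python
from h import *
r.reach([.50,-.17,.45],[180,0,0]); 
s=r.snapshot("wrist"); save(s,"w_mat.png"); W1=s
r.reach([.50,.18,.45],[180,0,0])
s=r.snapshot("wrist"); save(s,"w_lid.png")
R=np.array(s["R"]);print("cam",-R.T@s["t"],R.round(3).tolist(),s["fx"],r.sense()["tcp_pos"],r.sense()["clock"])
a=cv2.imread("pics/w_mat.png");b=cv2.imread("pics/w_lid.png")
cv2.imwrite("pics/w1.png",np.vstack([cv2.resize(a,(400,300)),cv2.resize(b,(400,300))]))
for p in [(.464,.183,.082),(.561,.183,.096)]: print(proj(s,p))
for p in [(.525,-.169,.004)]: print(proj(W1,p))
```

```text
cam [0.57153072 0.17949559 0.42938051] [[-0.001, -1.0, -0.0], [-0.965, 0.001, 0.262], [-0.262, 0.0, -0.965]] 347.2919406034031 [0.50041317 0.17887142 0.44995879] 3.4333
(np.float64(320.9201535236749), np.float64(247.5839412437011))
(np.float64(320.43254107885645), np.float64(152.7908369859834))
(np.float64(323.2715570741075), np.float64(180.18222474358038))
```

View pics/w1.png

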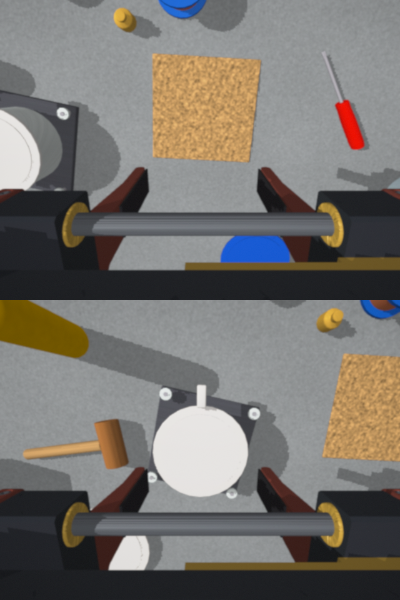

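The wrist views show the mat centre at about (330,172) full-scale. The lid is centred at about (320,240) with its tongue straight up, tip at about (323,138). I'll segment both for exact positions.

```bash
cat >> h.py <<'E'
def biggest(m,roi):
    z=np.zeros(m.shape,np.uint8); x0,y0,x1,y1=roi; z[y0:y1,x0:x1]=m[y0:y1,x0:x1]
    c,_=cv2.findContours(z,cv2.RETR_EXTERNAL,cv2.CHAIN_APPROX_NONE); return max(c,key=cv2.contourArea)[:,0]
def circ(P):
    A=np.c_[2*P[:,:2],np.ones(len(P))]; c=np.linalg.lstsq(A,(P[:,:2]**2).sum(1),rcond=None)[0]
    return c[:2],np.sqrt(c[2]+c[:2]@c[:2])
E
python3 - <<'E'
from h import *
s=r.snapshot("wrist"); h=cv2.cvtColor(s["frame"],cv2.COLOR_RGB2HSV)
m=((h[...,1]<35)&(h[...,2]>195)).astype(np.uint8)
c=biggest(m,(230,120,410,330))
P=np.array([ray(s,p,.082) for p in c])
k=np.ones(len(P),bool)
for _ in range(5):
    o,rad=circ(P[k]); k=abs(np.hypot(*(P[:,:2]-o).T)-rad)<.0015+.004*(_<2)
print("lid",o,rad,k.mean())
T=np.array([ray(s,p,.096) for p in c]); d=np.hypot(*(T[:,:2]-o).T)
t=T[d>.092]; v=t[:,:2].mean(0)-o; print("tongue mean",t.mean(0),"yaw",np.degrees(np.arctan2(v[1],v[0])),"max",d.max(),len(t))
for n in("w_mat.png",):
    f=cv2.cvtColor(cv2.imread("pics/"+n),cv2.COLOR_BGR2HSV)
    m=((f[...,0]>8)&(f[...,0]<28)&(f[...,1]>70)).astype(np.uint8)
    q=cv2.boxPoints(cv2.minAreaRect(biggest(m,(220,70,440,270)))); print(q)
    # camera moved rigidly with TCP from y=.179 to -.17 (yaw 0 both)
    off=np.array([0,-.17-r.sense()["tcp_pos"][1],0])
    Q=np.array([ray(s,p,.004) for p in q])+off; print("mat",Q.mean(0),Q)
    f=((h[...,0]<0))
E
```

```text
lid [0.46619814 0.18379701] 0.07836266814796908 0.8024691358024691
tongue mean [0.56864676 0.1816597  0.096     ] yaw -1.1951468119631308 max 0.10997944271886748 51
[[234.32068 250.54828]
 [244.07239  84.76896]
 [417.2379   94.95517]
 [407.4862  260.7345 ]]
mat [ 0.52847654 -0.17146028  0.004     ] [[ 0.43609369 -0.05393142  0.004     ]
 [ 0.63348307 -0.07866253  0.004     ]
 [ 0.62238319 -0.27605374  0.004     ]
 [ 0.42194621 -0.27719343  0.004     ]]
```

Run:
```python
from h import *
o=np.array([.466,.1838]);y=-1.2;u=np.array([np.cos(np.radians(y)),np.sin(np.radians(y))])
g=o+.098*u
r.reach([*g,.335],[180,0,y])
r.servo_line([*g,.091+.163],speed=.08)
st=r.sense();print(st["tcp_pos"],st["contact_force"])
r.grab(40); st=r.sense();print(st["opening"],st["gripper_force"],st["contact_force"],st["tcp_pos"],st["clock"])
```

```text
[0.56419338 0.18179543 0.25483904] [ 0.05824164  0.52281575 -0.30555397]
0.01372406605407312 39.9957811832428 [-0.44610152  0.06334877 -0.07564446] [0.56398918 0.18171753 0.25398118] 6.3667
```

```bash
cat >> h.py <<'E'
from scipy.spatial.transform import Rotation as Ro
def tip(th,piv,u,p0,R0,speed=.06):
    q=Ro.from_rotvec(th*np.array([u[1],-u[0],0])); 
    p=piv+q.apply(np.array(p0)-piv); e=(q*R0).as_euler("xyz",degrees=True)
    r.servo_line(p.tolist(),e.tolist(),speed=speed); return p,e
E
python3 - <<'E'
from h import *
o=np.array([.466,.1838]);y=-1.2;u=np.array([np.cos(np.radians(y)),np.sin(np.radians(y))])
piv=np.array([*(o-.074*u),.076]); p0=[*(o+.098*u),.254]; R0=Ro.from_euler("xyz",[180,0,y],degrees=True)
for th in np.arange(.05,.301,.05):
    tip(th,piv,u,p0,R0); st=r.sense(); print(th.round(2),st["tcp_pos"],st["contact_force"],st["opening"])
r.wait(.1)
s=r.snapshot("side");save(s,"tip_side.png");print(r.sense()["clock"])
cv2.imwrite("pics/tip.png",cv2.resize(cv2.imread("pics/tip_side.png")[200:380,200:400],(600,540)))
E
```

```text
0.05 [0.55469635 0.18202074 0.26253146] [-0.10412311  0.17958724 -1.01661892] 0.013755253584751517
0.1 [0.5453138  0.18217844 0.2702144 ] [-0.15725126  0.34910061 -1.30980975] 0.013839724446656723
0.15 [0.53546552 0.18235677 0.27760504] [ 0.98738428  0.36674516 -0.7042223 ] 0.013723764640070324
0.2 [0.52522792 0.18254867 0.2845935 ] [ 0.8172535   0.15303957 -0.46848081] 0.013963428721300243
0.25 [0.51463084 0.18277467 0.29096488] [ 0.50876628 -0.12098288  0.09272712] 0.013738196427495583
0.3 [0.5037253  0.18302668 0.29681758] [ 0.43677721  0.39916763 -0.41257645] 0.013829083246413309
8.6667
```

View pics/tip.png

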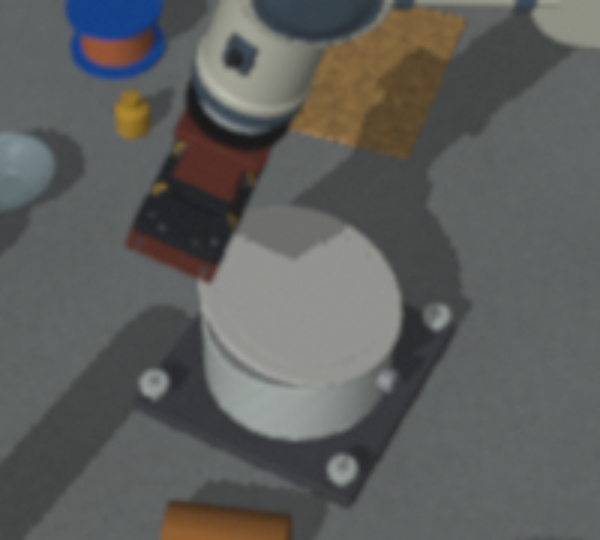

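The lid is tipped about 0.3 rad, with its far edge still on the rim (crop ~(400,330)), and the tongue is firmly held. I'll check the bystanders near the mat, then lift and carry.

Run:
```python
from h import *
S=r.snapshot("scene")
print("spool",ray(S,(273,337),.055),"weight",ray(S,(321,333),.005))
u=np.array([1,-.02]);
st=r.sense(); p=st["tcp_pos"]
r.servo_line([p[0],p[1],p[2]+.12],speed=.12)
r.servo_line([.56,.18,.42],[180,0,-1.2],speed=.12)
r.wait(.3)
print(r.sense()["contact_force"],r.sense()["opening"],r.sense()["clock"])
s=r.snapshot("side");save(s,"up.png")
w=r.snapshot("wrist");save(w,"upw.png")
cv2.imwrite("pics/up2.png",np.hstack([cv2.resize(cv2.imread("pics/up.png"),(400,300)),cv2.resize(cv2.imread("pics/upw.png"),(400,300))]))
```

```text
spool [ 0.73213387 -0.13316736  0.055     ] weight [ 0.69451702 -0.04035823  0.005     ]
[-0.40787472 -0.68156549 -1.52035651] 0.013835686742081464 10.7833
```

View pics/up2.png

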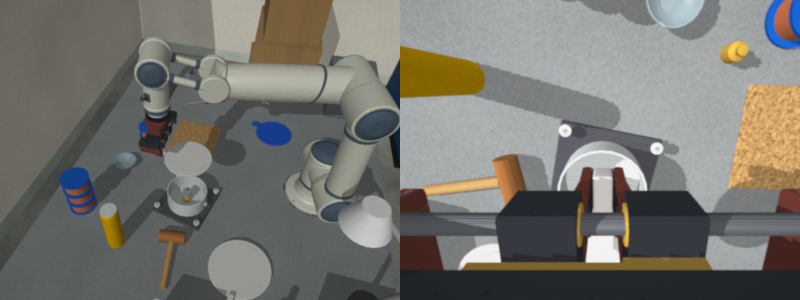

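The lid hangs level in the gripper and clear of the canister, and the open canister shows the bolt. The spool and weight are well clear of the mat. I'll lay the lid down.

Run:
```python
from h import *
X,Y=.528+.096,-.1725
r.reach([X,Y,.30],[180,0,-1.2])
r.servo_line([X,Y,.215],speed=.08); r.wait(.2); f0=r.sense()["contact_force"][2]
z=.215
while z>.1915:
    z-=.002; r.servo_line([X,Y,z],speed=.04); f=r.sense()["contact_force"][2]-f0
    print(round(z,4),round(f,2))
    if f>4: break
r.wait(.2); r.let_go(); r.wait(.2)
r.servo_line([X,Y,.28],speed=.1); print(r.sense()["clock"])
r.reach([.50,.0,.45],[180,0,0]) if 0 else None
s=r.snapshot("scene");save(s,"laid.png");s=r.snapshot("side");save(s,"laid2.png")
cv2.imwrite("pics/laid3.png",np.hstack([cv2.resize(cv2.imread("pics/laid.png")[200:380,160:400],(400,300)),cv2.resize(cv2.imread("pics/laid2.png")[140:320,200:440],(400,300))]))
```

```text
0.213 -0.42
0.211 0.07
0.209 -0.02
0.207 -0.23
0.205 -0.35
0.203 0.39
0.201 0.25
0.199 0.12
0.197 0.69
0.195 -0.11
0.193 0.43
0.191 5.05
19.35
```

View pics/laid3.png

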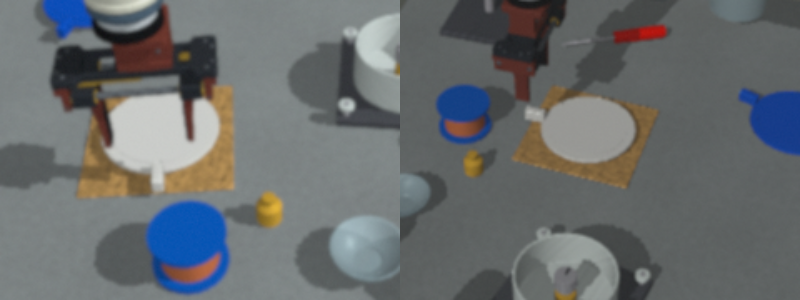

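The lid lies flat on the cork, centred, with the tongue toward the spool and nothing disturbed. Next I'll look at the bolt from above.

Run:
```python
from h import *
r.reach([.50,.18,.42],[180,0,0])
w=r.snapshot("wrist");save(w,"bolt.png")
c=proj(w,(.465,.183,.072));print(c)
x,y=map(int,c);x0,y0=x-70,y-70
im=cv2.imread("pics/bolt.png")[y0:y0+140,x0:x0+140];print(x0,y0)
cv2.imwrite("pics/bolt_c.png",cv2.resize(im,(560,560),interpolation=3))
for yaw in range(-180,180,30):
    q=r.inverse_kinematics([.465,.183,.235],[180,0,yaw]); print(yaw,None if q is None else np.round(q,0))
```

```text
(np.float64(320.8792111787199), np.float64(252.61406488183397))
250 182
-180 [ 18.  -8. 101.   0.  87. -72.]
-150 [  18.   -8.  101.    0.   87. -102.]
-120 [  18.   -8.  101.    0.   87. -132.]
-90 None
-60 None
-30 [ 18.  -8. 101.  -0.  87. 138.]
0 [ 18.  -8. 101.  -0.  87. 108.]
30 [ 18.  -8. 101.  -0.  87.  78.]
60 [ 18.  -8. 101.  -0.  87.  48.]
90 [ 18.  -8. 101.  -0.  87.  18.]
120 [ 18.  -8. 101.   0.  87. -12.]
150 [ 18.  -8. 101.   0.  87. -42.]
```

View pics/bolt_c.png

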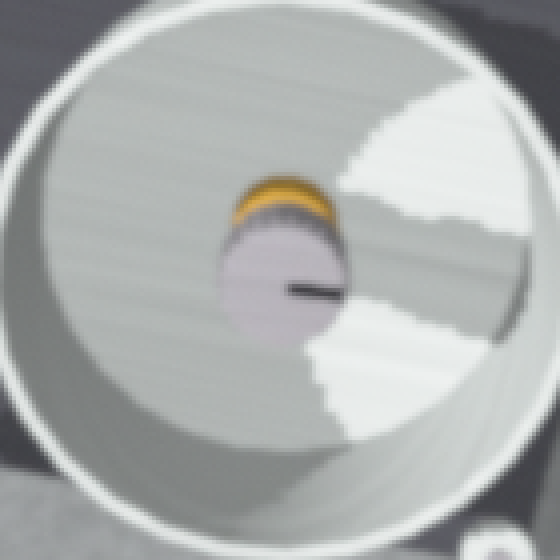

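The bolt head is centred at wrist pixel (320.8,253.5), so it's at about (0.464, 0.183), and the mark points to image right. Backward means J6 decreasing. I'll grasp at J6 ≈ -25 so that the whole backward range fits.

```bash
cat >> h.py <<'E'
B=[.464,.183]
def J(z,j6):
    q=np.array(r.inverse_kinematics([*B,z],[180,0,108-j6 if 108-j6<180 else 108-j6-360])); return q
E
python3 - <<'E'
from h import *
S=r.snapshot("scene");print("can",ray(S,(530,300),0))
j6=-25; yaw=133
r.reach([*B,.31],[180,0,yaw]); r.servo_line([*B,.228],speed=.08)
st=r.sense();f0=st["contact_force"].copy();print(st["tcp_pos"],st["joints"],f0,st["clock"])
r.grab(40);r.wait(.2);st=r.sense();print(st["opening"],st["gripper_force"],st["contact_force"]-f0,st["torque"])
z=.228
for i in range(8):
    z-=.0005; r.servo_line([*B,z],speed=.02); f=r.sense()["contact_force"]-f0; print(round(z,4),f,r.sense()["tcp_pos"])
    if f[2]>5: break
print(r.sense()["clock"])
E
```

```text
can [6.60202538e-01 4.17140451e-01 1.11022302e-16]
[0.46422325 0.18306976 0.22876637] [ 1.76151078e+01 -8.35698766e+00  1.01744667e+02  6.77758491e-04
  8.65394695e+01 -2.53854410e+01] [ 0.66828398  0.49677519 -0.47552133] 24.1833
0.03168285971932785 39.99982953071594 [ 0.41615352  0.30835641 -0.67335617] [ 0.11533627 -0.25725908  0.02697436]
0.2275 [-1.59109074 -0.34192484  3.22093831] [0.46403877 0.18307215 0.22793749]
0.227 [-1.86310103  0.35355675  5.22930396] [0.46402772 0.18304749 0.22786579]
25.7917
```

Run:
```python
from h import *
z=.227; f0=-.48; yaw=133.; tot=0
while tot<114:
    tot+=6; yy=yaw+tot; yy-=360*(yy>180)
    r.move_joints(r.inverse_kinematics([*B,z],[180,0,yy]))
    st=r.sense(); f=st["contact_force"][2]-f0
    print(tot,round(f,1),np.round(st["tcp_pos"][2],5),round(st["torque"][2],2),round(st["joints"][5],1),round(st["clock"],1))
    if f<2 : break
```

```text
6 6.1 0.22783 0.03 -31.4 26.0
12 5.4 0.22782 0.05 -37.4 26.3
18 5.8 0.22784 0.02 -43.4 26.5
24 6.3 0.22782 0.05 -49.4 26.8
30 6.6 0.22783 -0.0 -55.4 27.0
36 5.8 0.22785 0.03 -61.4 27.3
42 6.0 0.22782 0.04 -67.4 27.5
48 6.4 0.22785 0.02 -73.4 27.8
54 6.9 0.22782 0.02 -79.4 28.0
60 5.8 0.22782 0.05 -85.4 28.3
66 5.9 0.22774 0.08 -91.4 28.5
72 6.5 0.22749 0.04 -97.2 28.8
78 4.8 0.22707 0.08 -103.1 29.0
84 -0.4 0.2264 0.03 -109.1 29.3
```

The push vanished at about 84° backward. I'll follow it down to confirm the drop.

Run:
```python
from h import *
yy=133+84-360; z=.227
for i in range(12):
    z-=.0008; r.servo_line([*B,z],speed=.03); st=r.sense(); f=st["contact_force"][2]+.48
    print(round(z,4),round(f,1),np.round(st["tcp_pos"][2],5),round(st["clock"],1))
    if f>6: break
```

```text
0.2262 -2.0 0.2257 29.5
0.2254 -1.7 0.22522 29.8
0.2246 0.1 0.2245 30.0
0.2238 -1.6 0.22355 30.3
0.223 -0.8 0.22292 30.5
0.2222 -1.1 0.22215 30.8
0.2214 1.7 0.22194 31.0
0.2206 5.4 0.22184 31.3
0.2198 9.2 0.22178 31.5
```

It dropped 6.0 mm into the thread. Now forward 250°, following the 6 mm/turn pitch, then a regrasp and the remaining 110°.

```bash
cat >> h.py <<'E'
def fwd(yaw0,total,z0,n):
    for k in range(1,n+1):
        a=total*k/n; yy=(yaw0-a+180)%360-180; z=z0-.006*a/360
        r.move_joints(r.inverse_kinematics([*B,z],[180,0,yy]))
        st=r.sense(); f=st["contact_force"][2]+.48
        print(round(a),round(f,1),np.round(st["tcp_pos"][2],5),round(st["torque"][2],2),round(st["joints"][5],1),round(st["clock"],1))
        if abs(f)>25 or abs(st["torque"][2])>1.5: print("STOP");break
    return yy,z
E
python3 - <<'E'
from h import *
r.servo_line([*B,.2210],speed=.03)
print(fwd(217,250,.2210,20),r.sense()["opening"])
E
```

```text
12 3.8 0.22174 -0.06 -96.9 32.1
25 4.4 0.22153 -0.1 -84.4 32.4
38 5.7 0.22128 0.0 -72.1 32.8
50 6.3 0.22107 -0.05 -59.7 33.1
62 7.0 0.22087 -0.1 -47.2 33.4
75 6.0 0.22066 -0.03 -34.7 33.7
88 6.1 0.22047 -0.02 -22.2 34.1
100 5.7 0.22025 -0.1 -9.7 34.4
112 6.0 0.22004 0.0 2.7 34.7
125 5.6 0.21982 -0.04 15.2 35.0
138 5.7 0.21965 -0.05 27.7 35.4
150 5.0 0.21946 -0.05 40.2 35.7
162 5.7 0.21922 -0.01 52.6 36.0
175 5.2 0.21904 -0.03 65.1 36.3
188 5.4 0.21878 -0.12 77.6 36.7
200 6.1 0.2186 -0.02 90.1 37.0
212 6.1 0.21839 -0.01 102.6 37.3
225 6.0 0.21817 -0.02 115.1 37.6
238 5.4 0.21794 -0.09 127.6 38.0
250 6.4 0.21776 -0.1 140.1 38.3
(-33.0, 0.21683333333333332) 0.031161224079770507
```

Run:
```python
from h import *
z=.2175
r.let_go(); r.servo_line([*B,z],speed=.03)
j=r.inverse_kinematics([*B,z],[180,0,147]); 
q=np.array(r.sense()["joints"]); 
for a in (60,-40): q2=np.array(j); q2[5]=a; r.move_joints(q2)
st=r.sense(); print(st["tcp_pos"],st["joints"][5],st["contact_force"])
r.grab(40); r.wait(.1); st=r.sense(); print(st["opening"],st["contact_force"],st["clock"])
r.servo_line([*B,.2168],speed=.03); print(r.sense()["contact_force"])
yaw0=r.sense()["orientation"][2]; print(yaw0)
print(fwd(yaw0,110,.2168,9),r.sense()["opening"])
s=r.snapshot("wrist");save(s,"fin_w.png");s=r.snapshot("side");save(s,"fin_s.png")
cv2.imwrite("pics/fin.png",np.hstack([cv2.resize(cv2.imread("pics/fin_w.png"),(400,300)),cv2.resize(cv2.imread("pics/fin_s.png"),(400,300))]))
```

```text
[0.46399858 0.18299178 0.2174923 ] -39.94476324891378 [-0.27970031 -0.38855427 -0.58937346]
0.031424692764086416 [0.33212782 0.34935768 0.0238891 ] 43.3417
[-1.814103   -0.88763693  4.23693505]
147.61657970629264
12 5.0 0.2171 -0.08 -28.0 43.9
24 5.5 0.21693 -0.06 -15.8 44.2
37 5.5 0.21673 -0.07 -3.6 44.5
49 5.8 0.21649 -0.08 8.6 44.9
61 4.8 0.2163 -0.09 20.9 45.2
73 5.8 0.21608 -0.06 33.1 45.5
86 5.3 0.2159 -0.06 45.2 45.8
98 5.8 0.21571 -0.12 57.5 46.1
110 5.2 0.2155 -0.04 69.7 46.4
(np.float64(37.61657970629264), 0.21496666666666667) 0.031198477428181246
```

View pics/fin.png

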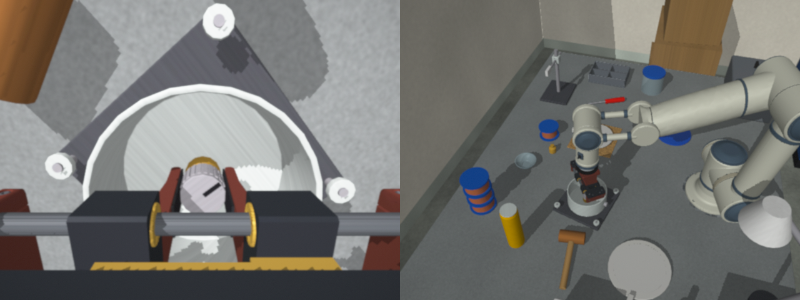

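The mark sits at about -15° in the world, as expected for 84° back plus 360° forward. The bolt has sunk about 12 mm and the fingers still hold it. The lid is on the mat and the bystanders haven't moved.

```bash
python3 -c "
from station import r
r.wait(.3); s=r.sense(); print(s['gripper_force'],s['contact_force'],s['clock']); print(r.hand_in())"
```

```text
40.00112056732178 [-1.06494946 -0.43358889  5.61425827] 46.8417
the job is handed in; nothing more can be done
None
```

I handed the job in at 46.8 s: the lid lies flat on the cork mat, and the bolt was turned back until it dropped in, then forward one full turn (about 12 mm down in all), with its head still gripped; no verdict came back.

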